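Wedge a plaster tile fast in its carving clamp

TASK

Two identical wooden wedge clamps lie on the bench; one has a plaster tile lying in it, the other is empty. On the clamp with the tile, slide the thumb wedge along the ramp, thin end first, until it jams the sliding bar fast against the tile and the tile tight against the far fence; press it home firmly, let go, and leave it jammed. Leave the empty clamp's wedge where it lies.

Things in the scene. Friction and masses are not known exactly. Their poses are not given: they have to be found in the camera images.
- wedge_a: Dark wooden wedge in the tile's clamp, loose, 120 mm long (y), 26 high, 120 g. Origin: underside, mid-length. Straight face x=-14; other face slants 12 deg: x=+2 at the thin end (y=+60), +27 at the thick end (y=-60). Thumb block 26(x) x 30(y) at x=3, y=-35, top 50 up. Slide it to its +y: 45-70 mm easily, then 5-15 mm springy to a hard stop; 10-18 N sets it and it stays. Its thick end stays 10 mm or more outside the channel.
- bar_a: Its wooden sliding bar, 113 mm long (y), 32-55 wide, 22 high, slides along its x only (friction under 1 N). Origin: underside of the straight front face, mid-length; +x to tile and far fence. Slanted back (-x) is the ramp; the wedge runs between it and a straight near fence, 22 high. Jammed, it has moved 6-12 mm to +x, and the wedge's origin is at y -20 to -5 mm in the bar's frame (starts -90 to -65).
- tile: Plaster relief tile, 140 (x) x 110 (y) x 18 mm plus 5 mm bumps, 0.32 kg, loose on the clamp's board between bar and far fence, 0-3 mm off the fence, whose rubber facing gives up to 3 mm (9 N). Origin: centre of underside. Each clamp board is fixed, 260 mm (bar's x) x 240 mm (y), 18 thick: wedge, bar and tile stand on it. Past its -y edge is open bench.
- wedge_b: The wedge of the other, empty clamp: same shape, size and axes. Leave it alone.
Not all that is in view belongs to the job. Leave any red look-alike of the wedge_a alone.

How it is judged:
At the end, for the whole second after the job is handed in: The wedge lies flat (within 8 degrees) and home in its channel, its origin at y between -26 and +20 mm in the bar's frame, pressing on the bar with over 1.5 N, and the bar on the tile with over 1 N; the tile lies flat and square to the bar (within 5 degrees); wedge and tile are at rest (y of wedge_a in the frame of bar_a between -0.026 and 0.02 m and contact force between wedge_a and bar_a above 1.5 N and contact force between bar_a and tile above 1 N and angle between wedge_a's own z axis and vertical below 0.15 rad and angle between the x axis of tile and the x axis of bar_a, either way round below 0.1 rad and angle between tile's own z axis and vertical below 0.1 rad and linear speed of each of wedge_a, tile below 0.01 m/s); the robot touches nothing.
It fails at once if the empty clamp's wedge is moved by more than 20 mm (distance of wedge_b from where it was at the start of the episode above 0.02 m).
It also fails if it takes over 32 s, if anything falls off the work surface, if the arm or the gripper's body presses on something with over 40 N, if the wrist force passes 120 N, or if a joint passes its speed limit or range.

ROBOT

A 6-joint arm with a two-finger parallel gripper is mounted at the origin on the work surface. World frame = base frame: x ahead of the robot, y to its left, z up, the work surface at z = 0. Lengths are in m, angles in rad, forces in N, time in s.
With the tool pointing down it reaches from about 0.375 to 0.9 m from the base axis. Payload 3.1 kg.
Tool frame: the origin (TCP) lies between the finger pads; the fingertips stand 22 mm ahead of it and the grasp point (between the pads) lies 3 mm ahead of it; z points along the fingers, y is the line along which they close (so a half turn about z gives the same grasp; the last joint's range is limited). The gripper opens to 87 mm and grips with 3 to 60 N. Pads are 19 mm wide; open, the fingers measure 117 mm over their backs; the gripper's body (75 mm by 190 mm) begins 51 mm behind the grasp point.
Start: joints at [-1.51, 0.527, 1.433, -0, 1.181, -0.178], TCP at [0.148, -0.607, 0.208] pointing down, gripper open.
Joint ranges: [-3.08, 3.08], [-0.75, 2.2], [0.22, 2.44], [-1.43, 4.57], [0, 2.65], [-2.85, 2.85]. Speed limits (rad/s): [2.79, 2.79, 3.14, 3.14, 3.14, 3.14].

INTERFACE

Orientations are given as a unit quaternion [x, y, z, w].
In Python, from rig import get_obs, camera, get_calibration, hand_in, cut_out gives the robot as it stands.
- The arm moves only by the shell command python3 -m inch 'ROWS' [OPENING] [FORCE]. ROWS is JSON, one flat list of numbers, 6 for each row, row after row: the shift along the tool's x, y, z scaled (see below), then the turn, a rotation vector about the tool's x, y, z scaled (see below). A call has 1 to 20 rows; each row is the pose to reach, as a shift and turn from the pose commanded when the call began, along the tool's axes at that moment; what a row does not reach only later rows make up. The controller multiplies each number of a shift by 0.08 m and each number of a turn by 90 degrees. A row lasts 1/12 s, in which the tool goes at most 41.7 mm and 7.16 degrees, less where a joint would pass 70% of its speed; a pose out of reach is approached as far as the arm can. A call with a number of a shift or a turn outside -1 to 1 is refused whole. A call with a gripper value outside its range is refused whole. OPENING is the finger opening in mm, from 0 to 87, set as the call begins (- or left out, the last holds). The fingers move at their own pace and stop on an object; FORCE is the grip in N (left out, the last holds). Time passes only in rows, so rows that repeat a pose let the fingers close. It gives the time, the measured TCP pose, the force, the opening and the grip force at its end, in the units of the state.
- get_obs(): the state, without advancing time (a new reading comes with each control period).
- camera(name): name is "scene" or "side" or "wrist"; returns the picture (384x512x3 uint8, red, green, blue); there is no depth.
- get_calibration(name): a dict with "vertical_fov" (degrees; the focal length in pixels is half the picture's height over the tangent of half this angle, whatever the lens; pixels are square), "cx", "cy" (the principal point, pixels), "D" ([k1, k2, p1, p2, k3] as OpenCV has them; the pictures are not rectified), "T" (4x4, takes a point from camera to world coordinates). Camera axes: x right, y down, z forward; pixel columns grow to the right and rows downward; lengths in m; the calibration is good to about 2 mm. A picture is of the moment at which its call begins: read the wrist's pose just before it. get_calibration takes no time and is no camera call; for the wrist camera it gives the pose at the moment of the call.
- hand_in(): hands the job in; it is judged then, once.
Trained networks look in the newest picture that a camera, given by its name, has taken for a name from the list of things; names that differ only in an ending like _2 or _b are one class to them, and where a whole thing is asked for, a point or a joint stands for the part that bears it (a point fixed in the world has none). Each returns a list of dicts, best first, with "conf" (0 to 1); they miss things now and then, are a little off and sometimes report something else, mostly with a low value. They report only what shows in the picture. A call takes as long as a camera call. They do not tell look-alikes from the thing itself.
- cut_out(camera, thing): "region" (384x512 bool, what is visible of it) and "bbox" ([left, top, right, bottom] in pixels, round what is visible of it).
The state is a dict: "time": time; "q": joint angles; "joint_velocities": joint speeds; "joint_torque": joint torques, N m; "position": TCP position; "tool_rot": TCP orientation; "ft_force": force on the tool from outside, world axes, zero at the start; "moment": the same for the moment, N m; "grip_width": finger opening in m; "grip_force": force on a finger pad.
Only numpy, scipy, OpenCV 4.12 (cv2) and the standard library are available. Lean on these libraries where they do the work, as an engineer would, in place of code of your own. Each camera call takes 0.05 s, during which the arm holds its last target. There are 200 camera calls.

## Working session

There is one attempt and no reset: what is moved stays moved. The work goes in short steps, Python scripts to look and compute and a shell command to move; the robot and the scene stay as the last step left them, time stands still between calls to the robot, and variables do not carry over. Pictures are saved under pics/ and viewed, at most 10 in all, crops included, and the job is handed in when it is done.

```bash
mkdir -p pics
cat > h.py <<'E'
import numpy as np, cv2
from rig import *
def K(n):
    c=get_calibration(n); f=192/np.tan(np.radians(c["vertical_fov"])/2)
    return np.array([[f,0,c["cx"]],[0,f,c["cy"]],[0,0,1]]),np.array(c["D"]),np.array(c["T"])
def ray(n,px,z,cal=None):
    k,D,T=cal or K(n)
    p=cv2.undistortPoints(np.array(px,float).reshape(-1,1,2),k,D).reshape(-1,2)
    d=np.c_[p,np.ones(len(p))]@T[:3,:3].T
    return T[:3,3]+d*((z-T[2,3])/d[:,2])[:,None]
def proj(n,P,cal=None):
    k,D,T=cal or K(n); Ti=np.linalg.inv(T)
    r,_=cv2.Rodrigues(Ti[:3,:3])
    return cv2.projectPoints(np.array(P,float).reshape(-1,1,3),r,Ti[:3,3],k,D)[0].reshape(-1,2)
def save(n,im): cv2.imwrite(f"pics/{n}.png",im[:,:,::-1])
E
python3 - <<'E'
from h import *
a=camera("scene");b=camera("side")
im=np.vstack([a,b]); save("a",cv2.resize(a,(768,576))); save("b",cv2.resize(b,(768,576)))
for n in("scene","side"):
    print(n,K(n)[2].round(2).tolist())
    for t in("wedge_a","bar_a","tile"):
        for r in cut_out(n,t): print(n,t,round(r["conf"],2),r["bbox"],r["region"].sum())
E
```

```text
scene [[0.43, 0.67, -0.6, 0.98], [0.9, -0.32, 0.29, -0.23], [0.01, -0.67, -0.74, 0.67], [0.0, 0.0, 0.0, 1.0]]
scene wedge_a 0.78 [267.7, 120.1, 294.6, 156.9] 513
scene wedge_a 0.66 [122.5, 225.0, 184.3, 273.5] 1197
scene wedge_a 0.62 [198.9, 158.7, 252.8, 181.0] 894
scene wedge_a 0.58 [288.4, 166.5, 342.0, 194.1] 888
scene bar_a 0.81 [329.9, 160.6, 380.5, 194.0] 859
scene tile 0.66 [335.1, 175.6, 418.7, 240.3] 2989
scene tile 0.25 [123.0, 229.1, 183.2, 272.4] 1229
side [[-0.86, -0.25, 0.44, 0.05], [-0.51, 0.44, -0.74, 0.78], [-0.01, -0.86, -0.51, 0.58], [0.0, 0.0, 0.0, 1.0]]
side wedge_a 0.85 [289.0, 200.0, 339.8, 237.6] 890
side wedge_a 0.76 [208.3, 211.5, 252.5, 255.5] 963
side wedge_a 0.72 [275.9, 248.7, 318.1, 305.5] 1148
side wedge_a 0.57 [290.1, 147.1, 317.3, 173.6] 445
side bar_a 0.57 [159.3, 234.1, 212.2, 283.1] 1228
side tile 0.68 [116.2, 214.2, 198.7, 271.8] 2422
side tile 0.26 [160.0, 233.8, 211.0, 282.7] 1268
```

View pics/a.png

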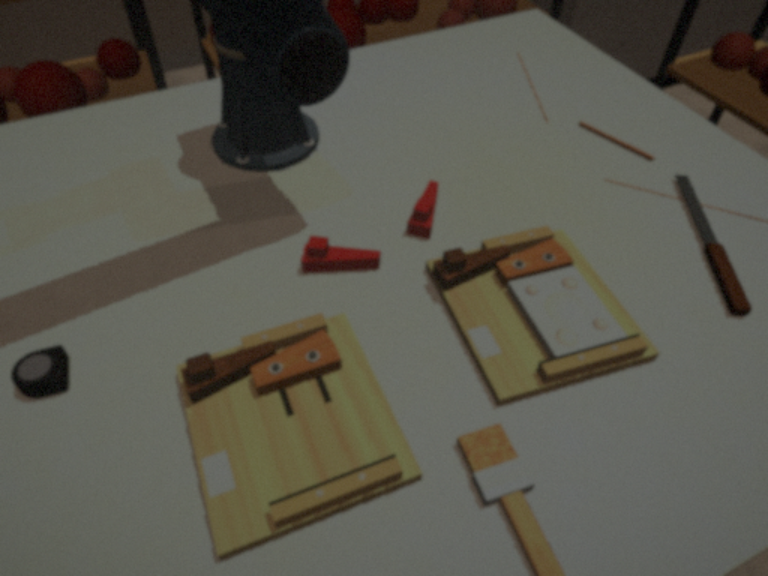

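View pics/b.png

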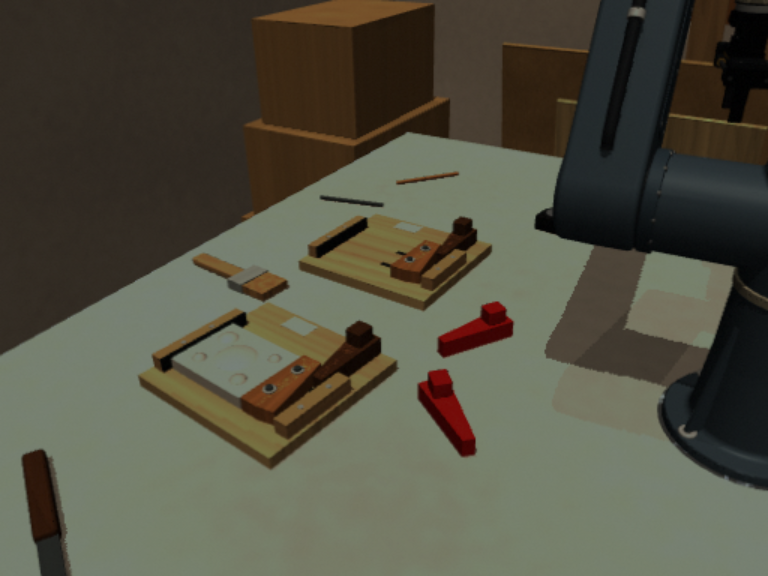

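Candidates in the scene picture (native px): red wedges at (225,170) and (280,138), the empty clamp's wedge at (153,250), and the dark wedge in the tile's clamp at (315,180). I choose the last one. In the side view it is at (230,235).

Run:
```python
from h import *
S=camera("scene");V=camera("side")
c=S[140:280,270:450]; save("c",cv2.resize(c,None,fx=4.4,fy=4.2,interpolation=cv2.INTER_CUBIC))
bs=ray("scene",np.array([[428,263],[498,402],[655,353],[565,232]])/1.5,.018)
bv=ray("side",np.array([[395,364],[260,302],[143,378],[270,460]])/1.5,.018)
print(bs.round(3),bv.round(3))
for n,q in(("scene",[455,251]),("side",[361,326])): print(ray(n,np.array([q])/1.5,.068).round(3))
o=get_obs();print({k:np.round(o[k],3).tolist() for k in("time","q","position","tool_rot","ft_force","grip_width")})
```

```text
[[0.451 0.116 0.018]
 [0.704 0.077 0.018]
 [0.731 0.313 0.018]
 [0.485 0.352 0.018]] [[0.438 0.125 0.018]
 [0.709 0.089 0.018]
 [0.719 0.321 0.018]
 [0.47  0.355 0.018]]
[[0.487 0.136 0.068]]
[[0.488 0.132 0.068]]
{'time': 0.5, 'q': [-1.511, 0.528, 1.433, -0.0, 1.181, -0.179], 'position': [0.148, -0.607, 0.208], 'tool_rot': [0.993, 0.119, -0.0, -0.0], 'ft_force': [-0.162, -0.607, 0.091], 'grip_width': 0.087}
```

View pics/c.png

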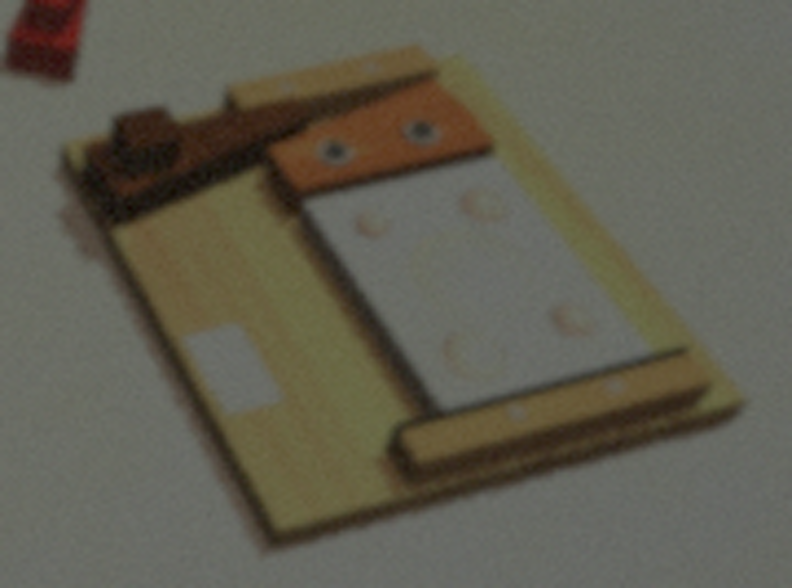

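Crop: the dark wedge lies in the tile's clamp with its thick end at the left board edge (crop ≈(110,190)) and its thumb block at (145,135), so the choice is confirmed. The bar is yawed about -8°, and the thick end is at about (0.4875, 0.109). I'll close the fingers, turn so that tool x lies along the bar's +y, and go behind the thick end.

```bash
python3 -m inch '[0.3,-0.3,0,0,0,-0.08,0.6,-0.6,0,0,0,-0.16,1,-1,0,0,0,-0.24,1,-1,0,0,0,-0.32,1,-1,0,0,0,-0.4,1,-1,0,0,0,-0.48,1,-1,0,0,0,-0.56,1,-1,0,0,0,-0.64,1,-1,0,0,0,-0.72,1,-1,0,0,0,-0.76,1,-1,0,0,0,-0.76]' 0 20
python3 -m inch '[0.4,0.3,0,0,0,0,0.8,0.6,0,0,0,0,1,0.8,0,0,0,0]'
python3 -m inch '[0.4,0.3,0,0,0,0,0.8,0.6,0,0,0,0,1,0.8,0,0,0,0]'
python3 -m inch '[0.4,0.3,0,0,0,0,0.8,0.6,0,0,0,0,1,0.8,0,0,0,0]'
python3 -m inch '[0.5,0,0,0,0,0,1,0,0,0,0,0]'
python3 -m inch '[0.5,0,0,0,0,0,1,0,0,0,0,0]'
python3 -m inch '[0.5,0,0,0,0,0,1,0,0,0,0,0]'
python3 -m inch '[0.5,0,0,0,0,0,1,0,0,0,0,0,1,0,0,0,0,0,1,0,0,0,0,0]'
python3 - <<'E'
from h import *
o=get_obs();print({k:np.round(o[k],3).tolist() for k in("time","q","position","tool_rot","ft_force","grip_width")})
im=camera("wrist"); save("d",cv2.resize(im,(768,576)))
for r in cut_out("wrist","wedge_a"): print(r["conf"],r["bbox"])
E
```

```text
time: 1.42
position: [0.2067, -0.5107, 0.2083]
tool_rot: [0.754, 0.657, -0.0, 0.0]
ft_force: [-0.0, 0.3, 0.9]
grip_width: 0.0213
grip_force: 0.0
time: 1.67
position: [0.2821, -0.4368, 0.2079]
tool_rot: [0.755, 0.656, 0.001, -0.001]
ft_force: [-0.5, 0.1, -0.2]
grip_width: 0.0032
grip_force: 0.0
time: 1.92
position: [0.3569, -0.3661, 0.2082]
tool_rot: [0.755, 0.656, 0.001, -0.001]
ft_force: [-0.7, 0.2, 0.1]
grip_width: 0.0009
grip_force: 0.0
time: 2.17
position: [0.4315, -0.296, 0.2083]
tool_rot: [0.754, 0.656, 0.001, -0.001]
ft_force: [-0.1, 0.0, -0.2]
grip_width: 0.0005
grip_force: 0.0
time: 2.33
position: [0.4424, -0.2197, 0.2083]
tool_rot: [0.755, 0.655, 0.0, 0.001]
ft_force: [-0.7, 0.1, -0.2]
grip_width: 0.0008
grip_force: 0.0
time: 2.5
position: [0.4521, -0.1391, 0.2082]
tool_rot: [0.755, 0.656, 0.0, 0.0]
ft_force: [1.3, -1.0, -0.4]
grip_width: 0.0005
grip_force: 0.0
time: 2.67
position: [0.463, -0.0598, 0.2084]
tool_rot: [0.755, 0.656, 0.0, 0.0]
ft_force: [0.1, -0.0, -0.5]
grip_width: 0.0002
grip_force: 0.0
time: 3.0
position: [0.4739, 0.0197, 0.2083]
tool_rot: [0.753, 0.658, 0.0, 0.0]
ft_force: [0.1, -0.2, 0.6]
grip_width: 0.0005
grip_force: 0.0
{'time': 3.0, 'q': [-0.194, 0.325, 1.799, -0.0, 1.016, -0.06], 'position': [0.474, 0.02, 0.208], 'tool_rot': [0.753, 0.658, 0.0, 0.0], 'ft_force': [0.135, -0.212, 0.567], 'grip_width': 0.001}
0.87 [72.5, 29.0, 175.3, 106.7]
0.68 [237.6, 0.0, 272.2, 106.3]
```

View pics/d.png

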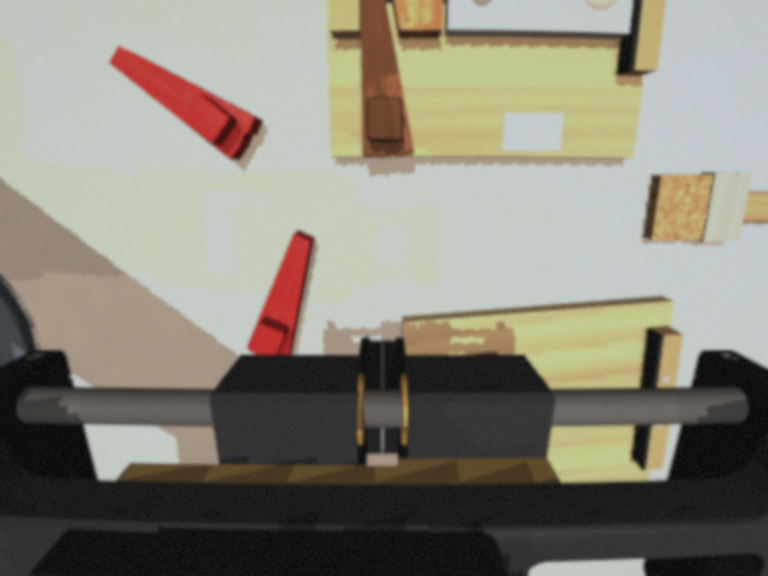

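The wrist view shows the board square to the tool, with the thick end at (362–412,155) straight ahead of the fingers. One red wedge is at (285,290), left of the path.

Run:
```python
from h import *
p=ray("wrist",np.array([[363,154],[412,153]])/1.5,.044)
r=ray("wrist",np.array([[330,158],[634,158]])/1.5,.018)
q=ray("wrist",np.array([[248,350],[314,236],[290,355]])/1.5,.02)
o=get_obs(); from scipy.spatial.transform import Rotation as R
M=R.from_quat(o["tool_rot"]).as_matrix()
for x in(p,r,q): print(x.round(4).tolist(),((x-o["position"])@M*1000).round(1).tolist())
```

```text
[[0.4735, 0.1084, 0.044], [0.5117, 0.1039, 0.044]] [[90.3, -13.3, 164.2], [91.1, 25.2, 164.2]]
[[0.4443, 0.1103, 0.018], [0.7037, 0.0761, 0.018]] [[88.1, -42.5, 190.2], [90.1, 219.1, 190.3]]
[[0.3354, -0.0526, 0.02], [0.4191, 0.047, 0.02], [0.3748, -0.0633, 0.02]] [[-88.2, -127.8, 188.2], [22.0, -58.6, 188.2], [-93.3, -87.3, 188.3]]
```

```bash
python3 -m inch '[0.2,0.03,0.4,0,0,0,0.4,0.06,0.8,0,0,0,0.5,0.06,1,0,0,0]'
python3 -m inch '[0,0,0.4,0,0,0,0,0,0.7,0,0,0,0,0,0.9,0,0,0,0,0,0.97,0,0,0,0,0,0.97,0,0,0]'
python3 -m inch '[0.15,0,0,0,0,0,0.3,0,0,0,0,0,0.4,0,0,0,0,0,0.5,0,0,0,0,0,0.5,0,0,0,0,0]'
```

```text
time: 3.35
position: [0.4838, 0.0556, 0.1259]
tool_rot: [0.756, 0.655, -0.001, -0.001]
ft_force: [-0.4, 0.2, 0.5]
grip_width: 0.0008
grip_force: 0.0
time: 3.77
position: [0.4836, 0.055, 0.0493]
tool_rot: [0.755, 0.655, -0.001, -0.001]
ft_force: [-0.5, -0.4, 0.3]
grip_width: 0.0007
grip_force: 0.0
time: 4.18
position: [0.4905, 0.0975, 0.0514]
tool_rot: [0.754, 0.657, 0.001, 0.001]
ft_force: [-0.4, -1.1, -0.3]
grip_width: 0.0005
grip_force: 0.0
```

```bash
python3 -m inch '[0.06,0,0,0,0,0,0.12,0,0,0,0,0,0.18,0,0,0,0,0,0.24,0,0,0,0,0,0.3,0,0,0,0,0,0.36,0,0,0,0,0,0.42,0,0,0,0,0,0.48,0,0,0,0,0,0.48,0,0,0,0,0]'
python3 - <<'E'
from h import *
im=camera("side"); save("e",cv2.resize(im[170:320,100:300],(800,600)))
E
```

```text
time: 4.93
position: [0.4952, 0.1352, 0.0505]
tool_rot: [0.754, 0.657, 0.0, -0.0]
ft_force: [0.1, 0.6, 0.4]
grip_width: 0.0003
grip_force: 0.0
```

View pics/e.png

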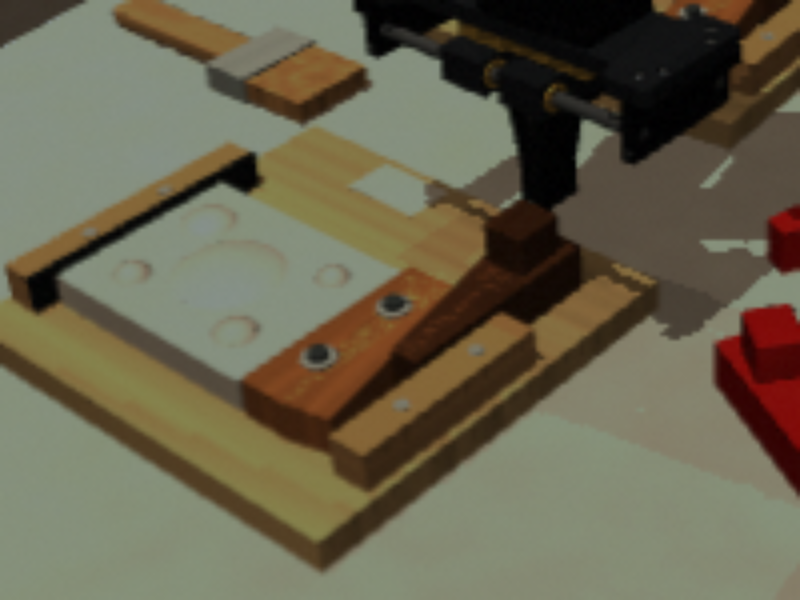

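The wedge slides straight in its channel, with the fingers behind the thick end (crop (575,250)). I'll keep pushing in small steps and watch the force.

```bash
python3 -m inch '[0.06,0,0,0,0,0,0.12,0,0,0,0,0,0.18,0,0,0,0,0,0.2,0,0,0,0,0,0.2,0,0,0,0,0]'
python3 -m inch '[0.03,0,0,0,0,0,0.06,0,0,0,0,0,0.06,0,0,0,0,0]'
```

```text
time: 5.4
position: [0.4974, 0.1507, 0.0505]
tool_rot: [0.754, 0.657, 0.0, 0.0]
ft_force: [-0.1, 0.0, -0.6]
grip_width: 0.0004
grip_force: 0.0
time: 5.65
position: [0.498, 0.1552, 0.0506]
tool_rot: [0.754, 0.657, 0.0, -0.0]
ft_force: [0.1, 0.7, -0.2]
grip_width: 0.0002
grip_force: 0.0
```

```bash
for i in 1; do python3 -m inch '[0.04,0,0,0,0,0,0.06,0,0,0,0,0,0.06,0,0,0,0,0]'
python3 -m inch '[0.03,0,0,0,0,0,0.05,0,0,0,0,0,0.05,0,0,0,0,0]'; done
```

```text
time: 5.9
position: [0.4987, 0.1599, 0.0506]
tool_rot: [0.754, 0.657, 0.0, -0.0]
ft_force: [-0.0, 0.0, 0.5]
grip_width: 0.0002
grip_force: 0.0
time: 6.15
position: [0.4992, 0.1639, 0.0506]
tool_rot: [0.754, 0.657, 0.0, -0.0]
ft_force: [-0.4, -0.3, -0.4]
grip_width: 0.0002
grip_force: 0.1
```

```bash
python3 -m inch '[0.03,0,0,0,0,0,0.05,0,0,0,0,0,0.05,0,0,0,0,0]'
python3 -m inch '[0.02,0,0,0,0,0,0.04,0,0,0,0,0,0.04,0,0,0,0,0]'
```

```text
time: 6.4
position: [0.4997, 0.1676, 0.0506]
tool_rot: [0.754, 0.657, -0.0, 0.0]
ft_force: [-0.1, -1.0, -0.5]
grip_width: 0.0003
grip_force: 0.7
time: 6.65
position: [0.5001, 0.1709, 0.0506]
tool_rot: [0.754, 0.657, 0.0, -0.0]
ft_force: [-0.4, -1.6, -0.8]
grip_width: 0.0005
grip_force: 0.8
```

The springy part begins.

```bash
python3 -m inch '[0.02,0,0,0,0,0,0.03,0,0,0,0,0,0.03,0,0,0,0,0]'
python3 -m inch '[0.02,0,0,0,0,0,0.03,0,0,0,0,0,0.03,0,0,0,0,0]'
```

```text
time: 6.9
position: [0.5004, 0.1732, 0.0505]
tool_rot: [0.754, 0.657, -0.0, -0.0]
ft_force: [-0.2, -1.0, -0.2]
grip_width: 0.0006
grip_force: 0.9
time: 7.15
position: [0.5007, 0.1753, 0.0506]
tool_rot: [0.754, 0.657, -0.0, 0.0]
ft_force: [-0.5, -3.9, 1.0]
grip_width: 0.0009
grip_force: 1.7
```

```bash
python3 -m inch '[0.02,0,0,0,0,0,0.03,0,0,0,0,0,0.03,0,0,0,0,0]'
```

```text
time: 7.4
position: [0.501, 0.1776, 0.0506]
tool_rot: [0.754, 0.657, -0.0, 0.0]
ft_force: [-0.8, -4.2, 0.9]
grip_width: 0.0006
grip_force: 2.4
```

```bash
python3 -m inch '[0.02,0,0,0,0,0,0.03,0,0,0,0,0,0.03,0,0,0,0,0]'
python3 -m inch '[0.01,0,0,0,0,0,0.02,0,0,0,0,0,0.02,0,0,0,0,0]'
```

```text
time: 7.65
position: [0.5012, 0.1796, 0.0506]
tool_rot: [0.754, 0.657, -0.001, 0.0]
ft_force: [0.0, -6.4, 1.5]
grip_width: 0.0004
grip_force: 3.1
time: 7.9
position: [0.5014, 0.1809, 0.0506]
tool_rot: [0.754, 0.657, -0.001, 0.0]
ft_force: [-1.0, -7.7, 2.9]
grip_width: 0.0005
grip_force: 3.6
```

```bash
python3 -m inch '[0.01,0,0,0,0,0,0.02,0,0,0,0,0,0.02,0,0,0,0,0]'
```

```text
time: 8.15
position: [0.5016, 0.1822, 0.0506]
tool_rot: [0.754, 0.657, -0.001, 0.0]
ft_force: [-1.0, -8.9, 2.2]
grip_width: 0.0005
grip_force: 4.1
```

```bash
python3 -m inch '[0.01,0,0,0,0,0,0.03,0,0,0,0,0,0.03,0,0,0,0,0]'
```

```text
time: 8.4
position: [0.5018, 0.1843, 0.0507]
tool_rot: [0.754, 0.657, -0.001, 0.001]
ft_force: [-0.5, -9.1, 2.3]
grip_width: 0.0005
grip_force: 4.6
```

```bash
python3 -m inch '[0.01,0,0,0,0,0,0.03,0,0,0,0,0,0.03,0,0,0,0,0]'
```

```text
time: 8.65
position: [0.5021, 0.1863, 0.0507]
tool_rot: [0.754, 0.657, -0.002, 0.001]
ft_force: [-0.8, -11.6, 3.1]
grip_width: 0.0005
grip_force: 5.4
```

```bash
python3 -m inch '[0.02,0,0,0,0,0,0.03,0,0,0,0,0,0.03,0,0,0,0,0]'
```

```text
time: 8.9
position: [0.5022, 0.1876, 0.0507]
tool_rot: [0.753, 0.658, -0.002, 0.001]
ft_force: [-0.4, -15.1, 3.5]
grip_width: 0.0006
grip_force: 7.1
```

```bash
python3 -m inch '[0.01,0,0,0,0,0,0.02,0,0,0,0,0,0.02,0,0,0,0,0]'
```

```text
time: 9.15
position: [0.5022, 0.188, 0.0507]
tool_rot: [0.753, 0.658, -0.003, 0.002]
ft_force: [-0.8, -18.3, 5.0]
grip_width: 0.0006
grip_force: 9.3
```

```bash
python3 -m inch '[0.01,0,0,0,0,0,0.02,0,0,0,0,0,0.02,0,0,0,0,0]'
```

```text
time: 9.4
position: [0.5022, 0.1883, 0.0507]
tool_rot: [0.753, 0.658, -0.004, 0.002]
ft_force: [-1.2, -23.5, 5.1]
grip_width: 0.0005
grip_force: 11.5
```

That is the hard stop at 23 N. I'll back off along -x, go up, and look.

```bash
python3 -m inch '[-0.04,0,0,0,0,0,-0.1,0,0,0,0,0,-0.3,0,0,0,0,0,-0.5,0,0,0,0,0,-0.5,0,-0.4,0,0,0,-0.5,0,-0.8,0,0,0,-0.5,0,-1,0,0,0]'
python3 -m inch '[-0.5,0,-0.3,0,0,0,-1,0,-0.6,0,0,0,-1,0,-0.8,0,0,0,-1,0,-0.8,0,0,0]'
python3 - <<'E'
from h import *
a=camera("side")[170:320,100:300]; b=camera("wrist")
save("f",np.hstack([cv2.resize(a,(400,300)),cv2.resize(b,(400,300))]))
E
```

```text
time: 9.98
position: [0.4997, 0.155, 0.1332]
tool_rot: [0.755, 0.656, 0.003, 0.001]
ft_force: [-0.1, -0.6, 0.5]
grip_width: 0.0004
grip_force: 0.0
time: 10.32
position: [0.49, 0.0736, 0.1984]
tool_rot: [0.755, 0.655, 0.004, 0.003]
ft_force: [0.6, -0.1, -0.1]
grip_width: 0.0004
grip_force: 0.0
```

View pics/f.png

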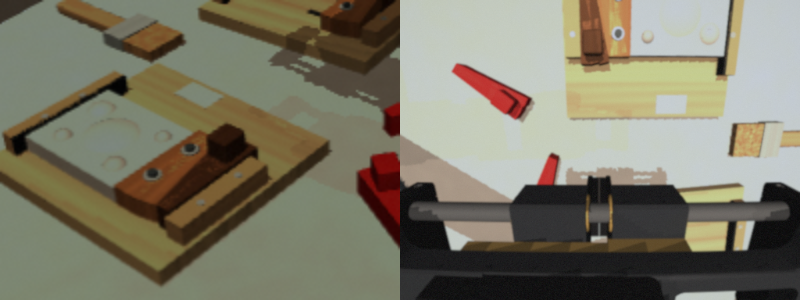

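The wedge sits home (left (225,150); right, thick end at (595,63)). The bar is tight on the tile and the tile is square against the fence. A quick numeric check will show whether the wedge sprang back.

Run:
```python
from h import *
camera("wrist")
r=cut_out("wrist","wedge_a")
for x in r: print(round(x["conf"],2),x["bbox"])
b=[x for x in r if x["bbox"][0]>225 and x["bbox"][1]<20]
if b:
    l,t,rr,bo=b[0]["bbox"]; print(ray("wrist",[[(l+rr)/2,bo]],.018+.013),get_obs()["position"])
```

```text
0.75 [229.0, 0.0, 268.1, 85.1]
0.59 [180.1, 198.0, 207.0, 232.8]
[[0.49568539 0.18546845 0.031     ]] [0.48624303 0.07587125 0.19370817]
```

Run:
```python
from h import *
from scipy.spatial.transform import Rotation as R
im=camera("wrist"); im2=camera("side")
o=get_obs(); M=R.from_quat(o["tool_rot"]).as_matrix(); print(o["position"],o["joint_velocities"])
save("g",np.hstack([cv2.resize(im[0:160,200:360],(400,400),interpolation=cv2.INTER_CUBIC),cv2.resize(im2[220:300,155:235],(400,400),interpolation=cv2.INTER_CUBIC)]))
```

```text
[0.48596845 0.07590691 0.19331645] [-0.00105449  0.00165346 -0.00250926 -0.00406478  0.00167238 -0.00224277]
```

View pics/g.png

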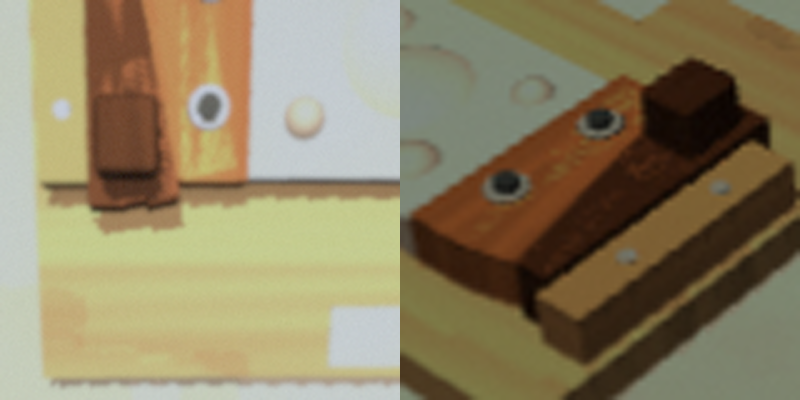

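In the wrist half, the thick end (row 205) stands about 10 mm outside the bar's end (row 183). That puts the wedge's origin at about y = -7 mm in the bar's frame. It is home, the bar is on the tile, and the robot is clear.

```bash
python3 -c "from rig import *; print(hand_in())"
```

```text
the job is handed in; nothing more can be done
None
```

I pushed wedge_a home to its hard stop (about 23 N), let go and handed the job in: it sits at about y = -7 mm in the bar's frame, with the bar tight on the tile and wedge_b untouched; `hand_in()` gave no verdict.

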